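# Tap the alternator shoe home under the belt guard

### The job

Take the push bar from its wooden rest and, with one end of it, nudge the aluminium shoe along its guide rails under the guard in small gentle taps until it is fully home against the hidden stop. Feel for the stop and do not force it, and do not touch the shoe with the fingers. Then lay the bar back in its rest and let go, leaving the other things on the bench alone.

Things in the scene. Friction and masses are not known exactly. Their poses are not given: they have to be found in the camera images.
- stand: Grey steel mounting stand, fixed. Base plate 232 mm long (x -112 to +120 mm), 120 wide, 8 thick. Origin: bench surface, centre line. Its x axis is the way the shoe slides home (world +y within 12 degrees), z up. Two guide rails run its whole length, 53 mm apart inside, 13 mm wide, tops 17 mm above the bench.
- guard_mouth (a point): Centre of the top edge of the belt guard's open mouth, on the stand at x = -20 mm, 88 mm up. The guard covers x -20 to +120 mm, inner width 88, roof 88 to 92 mm above the bench. Inside, unseen, a stop block is clamped with its face anywhere from x = 45 to 90 mm (differs each time); the face, 46 mm wide, 9 to 59 mm up, is firm rubber that gives about 1 mm per 6 N.
- shoe: Loose aluminium slide block between the rails, 60 mm along its x, 50 wide, 50 high, with an upright ear (12 x 34 mm, 18 tall) on top; about 0.6 kg, varying. Origin: centre of its underside, 8 mm above the bench. x points along the rails to the stop; near face at x = -30 mm, front face at x = +30 mm.
- shoe_face (a point): Centre of the shoe's near face, where the bar pushes, 33 mm above the bench. The shoe starts 45 to 115 mm short of home and drags with 2 to 6 N of dry friction, which also holds it where it is left. More than 22 N from the bar, or moving the shoe faster than 0.15 m/s, is forcing it.
- bar: Push bar: straight square bar 180 mm long (its x), 20 x 20 mm, dark steel with brass-faced ends, 0.22 kg, balanced in the middle; either end may push. Origin: middle of its underside. Starts in the rest, along the rest's x axis, underside 30 mm above the bench. Held in the middle, its end reaches far enough under the guard.
- rest: Wooden rest, fixed: two notched saddles 16 mm long at x = -60 and +60 mm; notch floor 30 mm above the bench, notch 30 mm wide between 10 mm lips that rise to 40 mm; 50 mm wide over all. Between the saddles only a strip 6 mm high, 12 wide. Origin: on the bench under its middle; the bar lies along its x axis (world y within 18 degrees).
- seat_pin (a joint): Thin sprung feeler pin (8 mm in diameter) in the face of the hidden stop, reading how far the shoe has pushed it in, in metres: 0 when free (it stands 4 mm proud of the rubber face), 0.004 when the shoe just meets the rubber, a little more as the rubber gives. Its spring (0.3 N) is far too weak to be felt or to push the shoe back.
- end_cover: Bystander: aluminium alternator end cover, disc 110 mm in diameter with two lugs (150 mm over them), 40 mm high; origin at the centre of its underside. Leave alone.
- socket: Bystander: steel socket standing upright, 28 mm in diameter, 40 mm high; origin at the centre of its underside. Leave alone.
- screwdriver: Bystander: screwdriver lying on the bench, about 200 mm long. Leave alone.
There are look-alikes about, which are no part of the job. Leave any blue or purple look-alike of the bar alone.

How it is judged:
By the outcome, as a careful person would: the job done as asked, in the order asked, and still so for the second after the job is handed in, with the robot touching nothing.
It also fails if it takes over 64 s, if anything falls off the work surface, if the arm or the gripper's body presses on something with over 40 N, if the wrist force passes 120 N, or if a joint passes its speed limit or range.

### The arm

A 7-joint arm with a two-finger parallel gripper is mounted at the origin on the work surface. World frame = base frame: x ahead of the robot, y to its left, z up, the work surface at z = 0. Lengths are in m, angles in rad, forces in N, time in s.
With the tool pointing down it reaches from about 0.4 to 0.85 m from the base axis. Payload 4.5 kg.
Tool frame: the origin (TCP) lies on the centre line of the jaws, within the pads' length; the fingertips stand 25 mm ahead of it and the grasp point (between the pads) lies 6 mm ahead of it; z points along the fingers, y is the direction in which the jaws open and shut (so a half turn about z gives the same grasp; the last joint's range is limited). The gripper opens to 88 mm and grips with 3 to 60 N. Pads are 18 mm wide; open, the fingers measure 123 mm over their backs; the gripper's body (75 mm by 187 mm) begins 45 mm behind the grasp point.
Start: joints at [1.362, 0.689, -0.195, 1.565, 0.157, 0.902, -0.215], TCP at [0.15, -0.607, 0.264] pointing down, gripper open.
Joint ranges: [-3.01, 3.01], [-0.46, 2.08], [-1.47, 1.51], [0.13, 2.56], [-1, 4.14], [0.04, 2.09], [-2.66, 2.66]. Speed limits (rad/s): [2.57, 2.57, 3.14, 3.14, 3.14, 3.14, 3.14].

### API

Orientations are given as a unit quaternion [x, y, z, w].
In Python, from plant import r, eyes gives the robot as it stands.
- The arm moves only by the tool servo_tool, never from a script. Its argument "deltas" is a list of rows, each an object of numbers: "dx", "dy", "dz": the shift along the tool's x, y, z in units of 60 mm (1.0 is 60 mm); "ax", "ay", "az": the turn, a rotation vector about the tool's x, y, z in units of 6 degrees (1.0 is 6 degrees); "hand": the finger opening in mm, from 0 to 88.1. A call has 1 to 10 rows; each row is the pose to reach, as a shift and turn from the pose commanded when the call began, along the tool's axes at that moment; what a row does not reach only later rows make up. A row lasts 1/8 s, in which the tool goes at most 62.5 mm and 10.7 degrees, less where a joint would pass 70% of its speed; a pose out of reach is approached as far as the arm can. A call with a gripper value outside its range is refused whole. The fingers move at their own pace and stop on an object; "newtons" is the grip in N (left out, the last holds). Time passes only in rows, so rows that repeat a pose let the fingers close. It gives the time, the measured TCP pose, the force and the opening at its end, in the units of the state.
- r.get_state(): the state, without advancing time (a new reading comes with each control period).
- eyes.snapshot(name): name is "scene" or "side" or "wrist"; returns (picture, depth): 480x640x3 uint8, red, green, blue; 480x640 float32, m along the optical axis (not along the pixel's ray), 0 where there is no reading.
- eyes.camera_model(name): a dict with "fx", "fy", "cx", "cy" (pixels), "k1" (the pictures are not rectified: a ray, as slopes to the right and down, at radius r is drawn at 1 + k1 r^2 times it, then the intrinsics apply), "pose" (4x4, takes a point from camera to world coordinates). Camera axes: x right, y up, looking along -z (the intrinsics and any distortion apply to the point x, -y, -z); pixel columns grow to the right and rows downward; lengths in m; the calibration is good to about 2 mm. A picture is of the moment at which its call begins: read the wrist's pose just before it. camera_model takes no time and is no camera call; for the wrist camera it gives the pose at the moment of the call.
- r.finish_job(): hands the job in, once; it reports no verdict.
The state is a dict: "clock": time; "q": joint angles; "qd": joint speeds; "joint_torque": joint torques, N m; "tool_pos": TCP position; "eef_rot": TCP orientation; "contact_force": force on the tool from outside, world axes, zero at the start; "moment": the same for the moment, N m; "opening": opening from 0.0 (shut) to 1.0 (fully open).
Only numpy, scipy, OpenCV 4.12 (cv2) and the standard library are available. Lean on these libraries where they do the work, as an engineer would, in place of code of your own. Each camera call takes 0.05 s, during which the arm holds its last target.

## Working session

There is one attempt and no reset: what is moved stays moved. The work goes in short steps, Python scripts to look and compute and a tool call to move; the robot and the scene stay as the last step left them, time stands still between calls to the robot, and variables do not carry over. Pictures are saved under pics/ and viewed, and the job is handed in when it is done.

Besides the shell and the picture viewer there is one more tool, called after ">>>" in YAML: its name, and indented under it one key for each argument. servo_tool: Moves the arm, as the interface text tells. Its arguments: {"type":"object","properties":{"deltas":{"type":"array","items":{"type":"object","properties":{"dx":{"type":"number"},"dy":{"type":"number"},"dz":{"type":"number"},"ax":{"type":"number"},"ay":{"type":"number"},"az":{"type":"number"},"hand":{"type":"number"}}}},"newtons":{"type":"number"}},"required":["deltas"]}

```bash
ls; mkdir -p pics; python3 - <<'E'
from plant import r, eyes
import cv2
for n in ["scene","side","wrist"]:
    m=eyes.camera_model(n)
    p,d=eyes.snapshot(n)
    cv2.imwrite(f"pics/{n}0.png",p[:,:,::-1])
    import numpy as np
    np.save(f"pics/{n}0d.npy",d)
    print(n,{k:(v if k!='pose' else np.round(v,4).tolist()) for k,v in m.items()})
s=r.get_state();print(s)
E
```

```text
pics
scene {'fx': 517.7860025784988, 'fy': 517.7860025784988, 'cx': 317.1597952029052, 'cy': 246.95195688619646, 'k1': -0.0014574111732496761, 'pose': [[0.7821, -0.4063, 0.4725, 1.0534], [0.623, 0.4891, -0.6105, -0.6885], [0.017, 0.7718, 0.6356, 0.7899], [0.0, 0.0, 0.0, 1.0]]}
side {'fx': 463.27846971450543, 'fy': 463.27846971450543, 'cx': 323.1410653761419, 'cy': 245.44322002440768, 'k1': -0.11121422297996242, 'pose': [[0.9997, 0.0213, -0.013, 0.5228], [-0.0245, 0.741, -0.6711, -0.6541], [-0.0047, 0.6712, 0.7413, 0.7829], [0.0, 0.0, 0.0, 1.0]]}
wrist {'fx': 368.5935758033211, 'fy': 368.5935758033211, 'cx': 318.36517372121676, 'cy': 241.2603185602323, 'k1': -0.04594450041009118, 'pose': [[0.2394, 0.9182, 0.3157, 0.2337], [-0.9709, 0.2263, 0.0782, -0.5852], [0.0004, -0.3252, 0.9456, 0.3846], [0.0, 0.0, 0.0, 1.0]]}
{'clock': 0.15, 'q': array([ 1.36182277,  0.68975924, -0.19454214,  1.56606668,  0.15729356,
        0.90251952, -0.21510358]), 'qd': array([-0.00237541, -0.00312423, -0.00098753, -0.00179049, -0.00030603,
        0.0008422 , -0.00026766]), 'joint_torque': array([-1.54688591e-03, -5.27861881e+01, -1.26815088e+00, -1.53585684e+01,
       -5.24273410e-02,  3.88215965e-03,  1.14791419e-04]), 'tool_pos': array([ 0.15011925, -0.60625656,  0.2631249 ]), 'eef_rot': array([ 9.92637535e-01,  1.21120849e-01, -1.27533521e-04, -6.69616920e-04]), 'contact_force': array([ 0.33119011, -0.56239872,  0.421032  ]), 'moment': array([ 0.02649855, -0.04196229,  0.0691087 ]), 'opening': 0.996742184494419}
```

View pics/scene0.png

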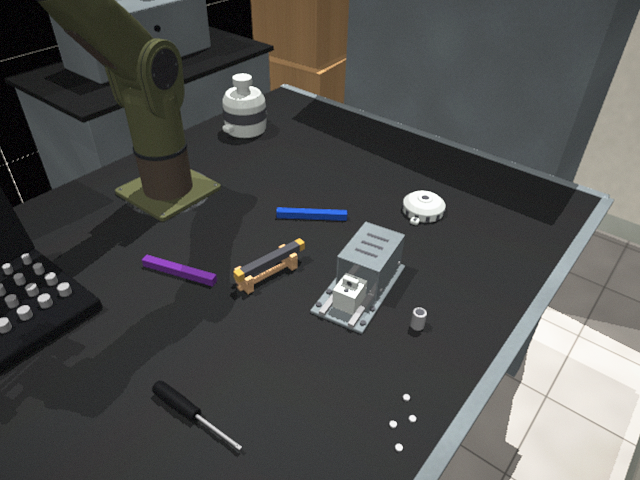

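View pics/side0.png

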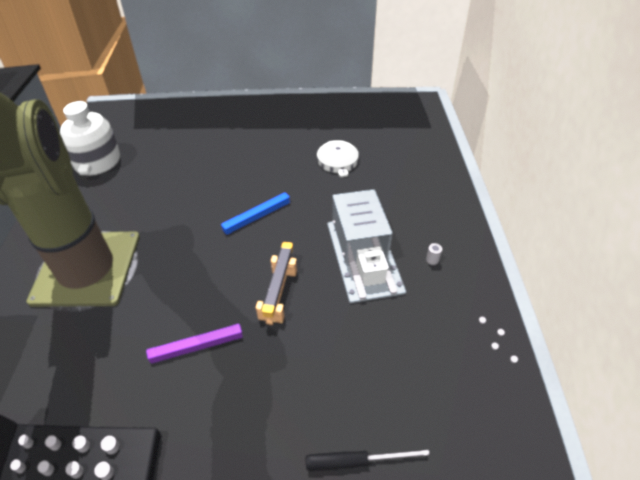

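View pics/wrist0.png

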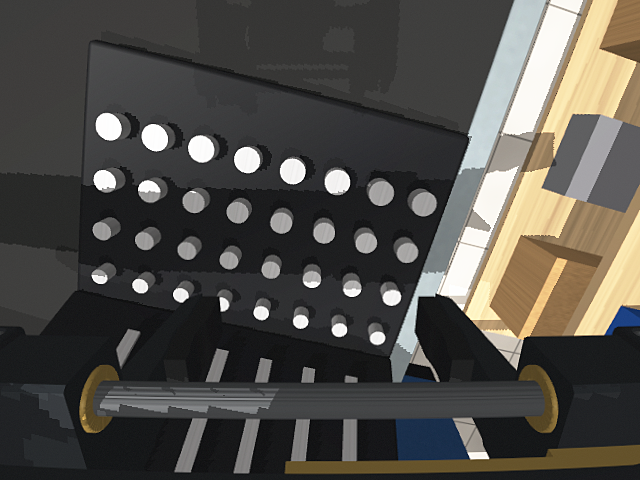

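The scene view shows the bar in its rest at about (270,262), and the stand and guard at (362,275) with the shoe at (348,295). In the side view the bar runs (286,246)–(267,310), with the shoe at (372,265). Blue and purple are the look-alikes.

```bash
cat > h.py <<'E'
import numpy as np, cv2
from scipy.spatial.transform import Rotation as R
def K(m): return np.array([[m['fx'],0,m['cx']],[0,m['fy'],m['cy']],[0,0,1.]])
def D(m): return np.array([m['k1'],0,0,0,0.])
def rays(m,uv):
    n=cv2.undistortPoints(np.asarray(uv,float).reshape(-1,1,2),K(m),D(m)).reshape(-1,2)
    d=np.c_[n[:,0],-n[:,1],-np.ones(len(n))]
    P=np.array(m['pose']); return P[:3,3],d@P[:3,:3].T   # depth-scaled
def plane(m,uv,z):
    o,d=rays(m,uv); return o+d*((z-o[2])/d[:,2])[:,None]
def withdepth(m,uv,dep):
    uv=np.asarray(uv); o,d=rays(m,uv); return o+d*dep[uv[:,1].astype(int),uv[:,0].astype(int)][:,None]
def proj(m,X):
    P=np.array(m['pose']); c=(np.asarray(X)-P[:3,3])@P[:3,:3]
    n=np.c_[c[:,0]/-c[:,2],-c[:,1]/-c[:,2]]
    r2=(n**2).sum(1,keepdims=True); n=n*(1+m['k1']*r2)
    return n*[m['fx'],m['fy']]+[m['cx'],m['cy']]
def tri(m1,a,m2,b):
    o1,d1=rays(m1,[a]);o2,d2=rays(m2,[b]);d1=d1[0];d2=d2[0]
    t=np.linalg.lstsq(np.c_[d1,-d2],o2-o1,rcond=None)[0]
    p=o1+t[0]*d1;q=o2+t[1]*d2
    return (p+q)/2,np.linalg.norm(p-q)
E
python3 - <<'E'
import cv2
a=cv2.imread('pics/scene0.png')[215:335,225:415]; b=cv2.imread('pics/side0.png')[185:330,250:410]
cv2.imwrite('pics/c1.png',cv2.resize(a,None,fx=4.2,fy=4.2,interpolation=2)[:600,:800])
cv2.imwrite('pics/c2.png',cv2.resize(b,None,fx=4,fy=4,interpolation=2))
E
```

```text
(no output)
```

View pics/c1.png

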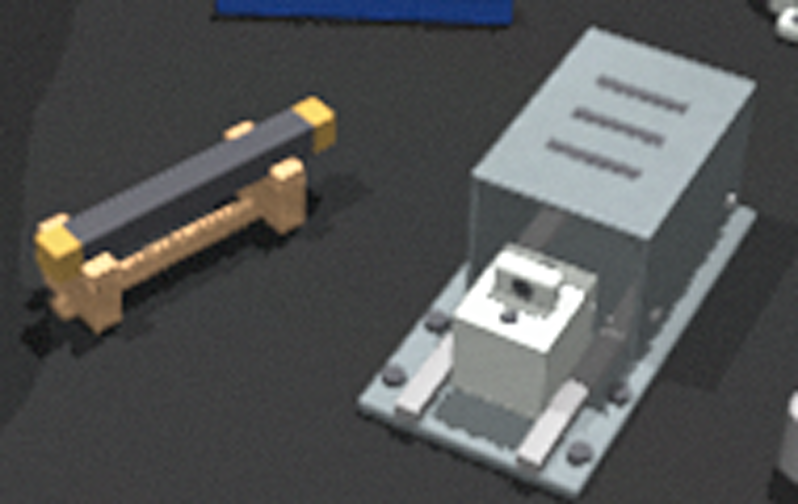

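View pics/c2.png

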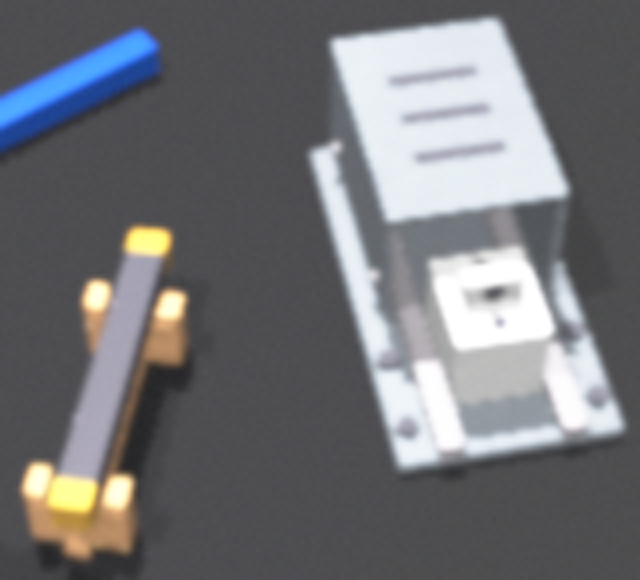

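```bash
cat > meas.py <<'E'
from plant import r, eyes
from h import *
def rect(P):
    (c,s,a)=cv2.minAreaRect((P[:,:2]*1000).astype(np.float32))
    if s[0]<s[1]: s=(s[1],s[0]); a+=90
    return np.round(c,1),np.round(s,1),round(((a+90)%180)-90+0,2)
for n in ["scene","side"]:
    m=eyes.camera_model(n); d=np.load(f"pics/{n}0d.npy"); im=cv2.imread(f"pics/{n}0.png")
    vv,uu=np.mgrid[0:480,0:640]; uv=np.c_[uu.ravel(),vv.ravel()]
    P=withdepth(m,uv,d).reshape(480,640,3)
    np.save(f"pics/{n}0P.npy",P)
    hsv=cv2.cvtColor(im,cv2.COLOR_BGR2HSV)
    x0,x1,y0,y1={'scene':(225,310,230,300),'side':(250,305,235,330)}[n]
    sub=np.zeros((480,640),bool); sub[y0:y1,x0:x1]=1
    z=P[:,:,2]
    print(n,'heights hist bar',np.histogram(z[sub],bins=np.arange(-.005,.07,.005)))
    top=sub&(z>.045)&(z<.056)
    print('bar',rect(P[top]),np.median(z[top]),top.sum())
    x0,x1,y0,y1={'scene':(305,410,215,335),'side':(320,410,185,305)}[n]
    sub=np.zeros((480,640),bool); sub[y0:y1,x0:x1]=1
    roof=sub&(z>.087)&(z<.097); print('roof',rect(P[roof]),np.median(z[roof]),roof.sum())
    st=sub&(z>.053)&(z<.063); print('shoetop',rect(P[st]),np.median(z[st]),st.sum())
    st=sub&(z>.004); print('stand',rect(P[st]),st.sum())
    print(np.histogram(z[sub],bins=np.arange(-.005,.11,.005))[0])
    for nm,lo,hi in (('blue',105,125),('purple',130,155)):
        mk=(hsv[:,:,0]>lo)&(hsv[:,:,0]<hi)&(hsv[:,:,1]>150)&(z<.1)&(hsv[:,:,2]>60); mk[:150]=0
        print(nm,rect(P[mk]),mk.sum(), np.percentile(z[mk],[5,95]))
E
python3 meas.py
```

```text
scene heights hist bar (array([ 758, 3665,  279,   49,   39,   41,   36,   97,  155,  194,  187,
        420,    5,    0,    0]), array([-0.005,  0.   ,  0.005,  0.01 ,  0.015,  0.02 ,  0.025,  0.03 ,
        0.035,  0.04 ,  0.045,  0.05 ,  0.055,  0.06 ,  0.065,  0.07 ]))
bar (array([443.7, -68.3]), array([181.,  25.]), 78.78) 0.05100334109366361 612
roof (array([620.7,  62.1]), array([144.8,  97.1]), -80.14) 0.09339516847001716 1940
shoetop (array([626.8,  30.5]), array([202.5,  95. ]), -80.83) 0.059037348644569554 521
stand (array([ 812.3, -184.7]), array([1084.2,  268.7]), -50.51) 6433
[1045 5413 1153  734  543  178  129  109  113  115  110  112  322  187
   72   88  110   48   55 1688  222    0]
blue (array([377.6, 152.6]), array([184.9,  36.7]), 32.11) 781 [0.00190418 0.02339652]
purple (array([ 288.7, -201.1]), array([180.9,  21.1]), 17.78) 790 [0.00430341 0.02336809]
side heights hist bar (array([1223, 2574,  100,   51,   47,   39,   47,   90,  148,  130,  267,
        479,    1,    0,    0]), array([-0.005,  0.   ,  0.005,  0.01 ,  0.015,  0.02 ,  0.025,  0.03 ,
        0.035,  0.04 ,  0.045,  0.05 ,  0.055,  0.06 ,  0.065,  0.07 ]))
bar (array([442.1, -69.4]), array([182.1,  20.7]), 78.66) 0.05042328967289389 747
roof (array([618.1,  61.7]), array([144.1,  94.8]), -80.37) 0.09309373027873646 2058
shoetop (array([622.9,  29.2]), array([200.3,  93.9]), -80.43) 0.05873323309362466 514
stand (array([ 584.8, -195.1]), array([926.2, 219.7]), 81.49) 5922
[1133 3883 1242  483  551  117   96   88   84   77   86   84  374  132
   55   77   98   28   54 1865  153    0]
blue (array([376. , 167.6]), array([194.5,  47.6]), 36.21) 654 [0.00131402 0.02241791]
purple (array([ 287.9, -209.5]), array([175. ,   5.9]), 17.98) 433 [0.00415769 0.01961863]
```

```bash
cat > st.py <<'E'
from h import *
th=np.deg2rad(99.75); u=np.array([np.cos(th),np.sin(th)]); v=np.array([-u[1],u[0]])
for n in ["scene","side"]:
    P=np.load(f"pics/{n}0P.npy"); z=P[:,:,2]
    for O in [np.array([.6195,.062])-.05*u]:
        a=(P[:,:,:2]-O)@u*1000; b=(P[:,:,:2]-O)@v*1000
        def show(nm,mk): print(n,nm,mk.sum(),'x',np.percentile(a[mk],[0,2,50,98,100]).round(1),'y',np.percentile(b[mk],[0,2,50,98,100]).round(1),'z',np.median(z[mk]).round(4))
        box=(abs(b)<70)&(a>-130)&(a<140)
        show('roof',box&(z>.089)&(z<.097))
        show('shoetop',box&(z>.055)&(z<.062)&(abs(b)<40)&(a<-21))
        show('shoeface',box&(z>.022)&(z<.052)&(abs(b)<40)&(a<-60))
        show('ear',box&(z>.066)&(z<.082)&(abs(b)<30)&(a<-25))
        show('base',box&(z>.005)&(z<.012))
        show('railtops',box&(z>.0155)&(z<.021)&(a<-60))
E
python3 st.py
python3 - <<'E'
import sys; sys.path.insert(0,'.')
from h import *
import os; os.chdir('.')
for n in ['scene','side']:
    P=np.load(f"pics/{n}0P.npy")
    th=np.deg2rad(78.7);u=np.array([np.cos(th),np.sin(th)]); v=np.array([-u[1],u[0]]); O=np.array([.443,-.069])
    a=(P[:,:,:2]-O)@u*1000; b=(P[:,:,:2]-O)@v*1000; z=P[:,:,2]
    for nm,mk in (('bartop',(abs(a)<110)&(abs(b)<30)&(z>.046)&(z<.056)),('lips',(abs(a)<110)&(abs(b)<35)&(abs(b)>13)&(z>.037)&(z<.044))):
        print(n,nm,np.percentile(a[mk],[0,2,50,98,100]).round(1),np.percentile(b[mk],[0,2,50,98,100]).round(1),np.median(z[mk]))
E
```

```text
scene roof 1919 x [-22.6 -19.7  43.4 116.7 122.2] y [-49.9 -48.2  -2.7  44.8  47.3] z 0.0934
scene shoetop 378 x [-83.8 -82.1 -62.4 -23.2 -21.3] y [-25.7 -25.3  -5.1  23.5  24.8] z 0.0591
scene shoeface 275 x [-103.7  -83.8  -80.7  -62.9  -60.2] y [-38.9 -25.8  -4.9  23.4  33.4] z 0.0372
scene ear 120 x [-59.8 -58.5 -55.1 -46.4 -44.7] y [-17.8 -17.5  -2.2  14.3  15.6] z 0.0752
scene base 1474 x [-120.3 -112.5  -52.3  102.4  120.5] y [-68.  -60.3 -16.2  57.4  68.1] z 0.0093
scene railtops 285 x [-115.4 -113.6  -85.   -61.1  -60.4] y [-53.9 -40.2 -23.4  38.3  52.8] z 0.0184
side roof 2041 x [-22.  -19.6  43.1 116.9 122. ] y [-45.9 -43.2   2.3  47.5  49. ] z 0.0931
side shoetop 418 x [-83.1 -81.7 -60.9 -22.8 -21.1] y [-24.3 -23.3   4.1  25.5  26.3] z 0.0589
side shoeface 232 x [-83.5 -82.9 -80.6 -64.1 -60.2] y [-22.5 -20.6   5.1  25.9  34. ] z 0.0371
side ear 125 x [-59.4 -58.8 -55.2 -46.3 -45.9] y [-16.6 -15.1   1.7  17.1  17.8] z 0.0746
side base 1546 x [-113.5 -111.9  -51.7   99.9  119.2] y [-58.2 -55.4  14.8  60.1  66.1] z 0.0088
side railtops 275 x [-112.8 -111.6  -84.6  -61.5  -60.2] y [-37.2 -36.2  15.   39.9  40.5] z 0.0179
scene bartop [-89.7 -87.2  -6.7  86.4  91.3] [-13.2 -11.8  -2.7   9.4  12. ] 0.0511267071188225
scene lips [-78.6 -77.8  41.   58.3  58.9] [-26.6 -25.8 -19.1  25.8  26.5] 0.040876725597208896
side bartop [-91.6 -89.2 -10.4  85.8  90.5] [-9.6 -9.2  0.3 10.4 11.2] 0.050443764327562035
side lips [-80.3 -79.  -64.9  56.4  58.5] [-23.5 -23.   16.9  26.3  26.9] 0.03992086212049861
```

```bash
cat > goto.py <<'E'
import sys
from plant import r
from h import *
# usage: goto.py x y z yaw(tool x axis, deg)
def units(x,y,z,yaw,s=None):
    s=s or r.get_state()
    R0=R.from_quat(s['eef_rot']); c,sn=np.cos(np.deg2rad(yaw)),np.sin(np.deg2rad(yaw))
    R1=R.from_matrix(np.array([[c,sn,0],[sn,-c,0],[0,0,-1.]]))
    d=R0.inv().apply(np.array([x,y,z])-s['tool_pos'])/0.06
    w=np.rad2deg((R0.inv()*R1).as_rotvec())/6
    return d,w
if __name__=="__main__":
    a=list(map(float,sys.argv[1:5])); d,w=units(*a)
    s=r.get_state(); print('t',s['clock'],'pos',s['tool_pos'].round(4),'F',s['contact_force'].round(2),'open',round(s['opening']*88.1,1)); M=R.from_quat(s['eef_rot']).as_matrix()
    print('yaw',np.rad2deg(np.arctan2(M[1,0],M[0,0])).round(2),'zaxis',M[:,2].round(4)); print('d',d.round(3),'turn',w.round(3))
E
python3 goto.py 0.4405 -0.0813 0.18 78.7
```

```text
t 0.15 pos [ 0.1501 -0.6063  0.2631] F [ 0.33 -0.56  0.42] open 87.8
yaw 13.91 zaxis [-4.0e-04  1.3e-03 -1.0e+00]
d [ 6.802 -7.327  1.395] turn [-1.2000e-02 -7.0000e-03 -1.0798e+01]
```

>>> servo_tool:
  deltas:
    - {"dx": 0.6,"dy": -0.6,"dz": 0.1,"az": -1}
    - {"dx": 1.2,"dy": -1.3,"dz": 0.2,"az": -2}
    - {"dx": 1.8,"dy": -2.0,"dz": 0.3,"az": -3}
    - {"dx": 2.5,"dy": -2.7,"dz": 0.4,"az": -4}
    - {"dx": 3.2,"dy": -3.4,"dz": 0.5,"az": -5}
    - {"dx": 3.9,"dy": -4.2,"dz": 0.6,"az": -6.3}
    - {"dx": 4.6,"dy": -5.0,"dz": 0.7,"az": -7.5}
    - {"dx": 5.4,"dy": -5.8,"dz": 0.8,"az": -8.7}
    - {"dx": 6.1,"dy": -6.6,"dz": 0.9,"az": -9.8}
    - {"dx": 6.8,"dy": -7.33,"dz": 1.0,"az": -10.8}

```text
schema error: expected keys dx, dy, dz, ax, ay, az, hand
```

```bash
python3 goto.py 0.4405 -0.0813 0.18 78.7
```

```text
t 0.15 pos [ 0.1501 -0.6063  0.2631] F [ 0.33 -0.56  0.42] open 87.8
yaw 13.91 zaxis [-4.0e-04  1.3e-03 -1.0e+00]
d [ 6.802 -7.327  1.395] turn [-1.2000e-02 -7.0000e-03 -1.0798e+01]
```

>>> servo_tool:
  deltas:
    - {"dx": 0.6,"dy": -0.6,"dz": 0.1,"ax": 0,"ay": 0,"az": -1,"hand": 88}
    - {"dx": 1.2,"dy": -1.3,"dz": 0.2,"ax": 0,"ay": 0,"az": -2,"hand": 88}
    - {"dx": 1.8,"dy": -2.0,"dz": 0.3,"ax": 0,"ay": 0,"az": -3,"hand": 88}
    - {"dx": 2.5,"dy": -2.7,"dz": 0.4,"ax": 0,"ay": 0,"az": -4,"hand": 88}
    - {"dx": 3.2,"dy": -3.4,"dz": 0.5,"ax": 0,"ay": 0,"az": -5,"hand": 88}
    - {"dx": 3.9,"dy": -4.2,"dz": 0.6,"ax": 0,"ay": 0,"az": -6.3,"hand": 88}
    - {"dx": 4.6,"dy": -5.0,"dz": 0.7,"ax": 0,"ay": 0,"az": -7.5,"hand": 88}
    - {"dx": 5.4,"dy": -5.8,"dz": 0.8,"ax": 0,"ay": 0,"az": -8.7,"hand": 88}
    - {"dx": 6.1,"dy": -6.6,"dz": 0.9,"ax": 0,"ay": 0,"az": -9.8,"hand": 88}
    - {"dx": 6.8,"dy": -7.33,"dz": 1.0,"ax": 0,"ay": 0,"az": -10.8,"hand": 88}

```text
clock: 1.4
tool_pos: [0.437, -0.0875, 0.2044]
eef_rot: [0.772, 0.635, -0.0, 0.0]
contact_force: [0.3, 0.0, -0.1]
opening: 1.003
```

```bash
python3 goto.py 0.4405 -0.0813 0.18 78.7
```

```text
t 1.4 pos [ 0.437  -0.0875  0.2044] F [ 0.29  0.01 -0.08] open 88.4
yaw 78.9 zaxis [ 1.e-04 -4.e-04 -1.e+00]
d [0.113 0.037 0.406] turn [0.001 0.003 0.034]
```

>>> servo_tool:
  deltas:
    - {"dx": 0,"dy": 0,"dz": 0.4,"ax": 0,"ay": 0,"az": 0,"hand": 88}
    - {"dx": 0,"dy": 0,"dz": 0.4,"ax": 0,"ay": 0,"az": 0,"hand": 88}
    - {"dx": 0,"dy": 0,"dz": 0.4,"ax": 0,"ay": 0,"az": 0,"hand": 88}

```text
clock: 1.78
tool_pos: [0.4359, -0.0901, 0.1809]
eef_rot: [0.774, 0.634, -0.0, 0.0]
contact_force: [-0.5, 0.3, 0.6]
opening: 0.999
```

```bash
python3 goto.py 0.4405 -0.0813 0.053 78.7; cat > w.py <<'E'
import sys
from plant import r,eyes
from h import *
n=sys.argv[1]; cam=sys.argv[2] if len(sys.argv)>2 else 'wrist'
m=eyes.camera_model(cam); p,d=eyes.snapshot(cam)
cv2.imwrite(f'pics/{n}.png',p[:,:,::-1])
vv,uu=np.mgrid[0:480,0:640]; P=withdepth(m,np.c_[uu.ravel(),vv.ravel()],d).reshape(480,640,3); P[d==0]=np.nan
np.save(f'pics/{n}P.npy',P); np.save(f'pics/{n}m.npy',m['pose'])
E
python3 w.py w1
python3 - <<'E'
from h import *
P=np.load('pics/w1P.npy')
th=np.deg2rad(78.7);u=np.array([np.cos(th),np.sin(th)]); v=np.array([-u[1],u[0]]); O=np.array([.443,-.069])
a=(P[:,:,:2]-O)@u*1000; b=(P[:,:,:2]-O)@v*1000; z=P[:,:,2]
for lo,hi in ((-95,-50),(-50,0),(0,50),(50,95)):
  mk=(a>lo)&(a<hi)&(abs(b)<20)&(z>.046)&(z<.056)
  if mk.sum(): print(lo,mk.sum(),np.percentile(a[mk],[0,2,98,100]).round(1),np.percentile(b[mk],[0,2,98,100]).round(1),np.median(z[mk]).round(4))
E
```

```text
t 1.775 pos [ 0.4359 -0.0901  0.1809] F [-0.54  0.3   0.6 ] open 88.0
yaw 78.62 zaxis [-4.e-04 -6.e-04 -1.e+00]
d [0.161 0.047 2.131] turn [-0.003  0.007 -0.014]
-95 1218 [-89.2 -88.2 -50.8 -50. ] [-10.2  -9.8   9.9  10.2] 0.0509
-50 1777 [-49.9 -48.8  -1.   -0. ] [-9.8 -9.4  9.6 10.1] 0.0508
0 2147 [ 0.   1.2 48.9 49.6] [-9.9 -9.5  9.7 10.2] 0.0506
50 2073 [50.1 50.8 89.9 90.8] [-9.9 -9.5  9.8 10.3] 0.0506
```

View pics/w1.png

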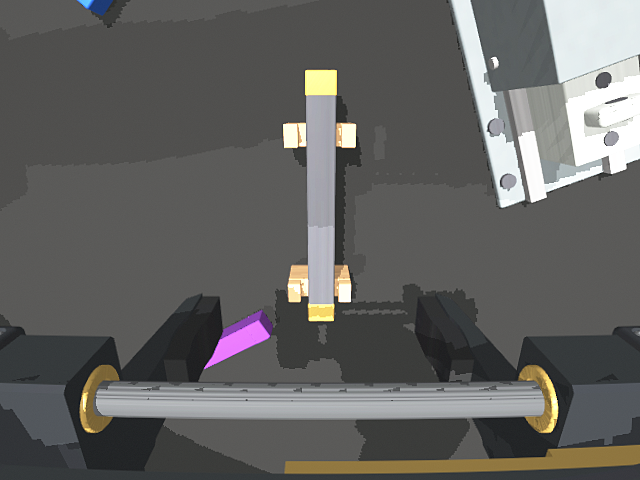

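The wrist view shows the bar at x≈321, from y 70 to 320, centred between the saddle lips. The fit gives centre (0.443,-0.068), top 50.5 mm, yaw 78.7°. I'll descend to the grasp.

>>> servo_tool:
  deltas:
    - {"dx": 0.16,"dy": 0.05,"dz": 0.5,"ax": 0,"ay": 0,"az": 0,"hand": 88}
    - {"dx": 0.16,"dy": 0.05,"dz": 1.0,"ax": 0,"ay": 0,"az": 0,"hand": 88}
    - {"dx": 0.16,"dy": 0.05,"dz": 1.5,"ax": 0,"ay": 0,"az": 0,"hand": 88}
    - {"dx": 0.16,"dy": 0.05,"dz": 1.8,"ax": 0,"ay": 0,"az": 0,"hand": 88}
    - {"dx": 0.16,"dy": 0.05,"dz": 1.8,"ax": 0,"ay": 0,"az": 0,"hand": 88}

```text
clock: 2.45
tool_pos: [0.4408, -0.0812, 0.0723]
eef_rot: [0.774, 0.634, -0.001, -0.0]
contact_force: [-0.8, 0.4, 0.8]
opening: 0.998
```

```bash
python3 goto.py 0.4408 -0.0800 0.053 78.7
```

```text
t 2.45 pos [ 0.4408 -0.0812  0.0723] F [-0.76  0.42  0.8 ] open 87.9
yaw 78.64 zaxis [-1.1e-03 -6.0e-04 -1.0e+00]
d [ 0.019 -0.004  0.321] turn [-0.009  0.008 -0.009]
```

>>> servo_tool:
  deltas:
    - {"dx": 0.02,"dy": 0,"dz": 0.31,"ax": 0,"ay": 0,"az": 0,"hand": 88}
    - {"dx": 0.02,"dy": 0,"dz": 0.31,"ax": 0,"ay": 0,"az": 0,"hand": 50}
    - {"dx": 0.02,"dy": 0,"dz": 0.31,"ax": 0,"ay": 0,"az": 0,"hand": 26}
    - {"dx": 0.02,"dy": 0,"dz": 0.31,"ax": 0,"ay": 0,"az": 0,"hand": 10}
    - {"dx": 0.02,"dy": 0,"dz": 0.31,"ax": 0,"ay": 0,"az": 0,"hand": 10}
    - {"dx": 0.02,"dy": 0,"dz": 0.31,"ax": 0,"ay": 0,"az": 0,"hand": 10}
  newtons: 40

```text
clock: 3.2
tool_pos: [0.4414, -0.0794, 0.0542]
eef_rot: [0.773, 0.634, 0.0, 0.0]
contact_force: [-0.3, -0.3, -0.6]
opening: 0.456
```

```bash
python3 goto.py 0.4408 -0.0800 0.053 78.7
```

```text
t 3.2 pos [ 0.4414 -0.0794  0.0542] F [-0.33 -0.25 -0.58] open 40.2
yaw 78.7 zaxis [ 4.e-04 -2.e-04 -1.e+00]
d [-0.012 -0.009  0.02 ] turn [ 0.004  0.001 -0.   ]
```

Still closing.

>>> servo_tool:
  deltas:
    - {"dx": 0,"dy": 0,"dz": 0,"ax": 0,"ay": 0,"az": 0,"hand": 10}
    - {"dx": 0,"dy": 0,"dz": 0,"ax": 0,"ay": 0,"az": 0,"hand": 10}
    - {"dx": 0,"dy": 0,"dz": 0,"ax": 0,"ay": 0,"az": 0,"hand": 10}
    - {"dx": 0,"dy": 0,"dz": 0,"ax": 0,"ay": 0,"az": 0,"hand": 10}
    - {"dx": 0,"dy": 0,"dz": 0,"ax": 0,"ay": 0,"az": 0,"hand": 10}

```text
clock: 3.82
tool_pos: [0.4411, -0.0793, 0.0539]
eef_rot: [0.773, 0.634, -0.0, -0.0]
contact_force: [-0.5, 0.8, 0.5]
opening: 0.221
```

```bash
python3 goto.py 0.4408 -0.0800 0.053 78.7
```

```text
t 3.825 pos [ 0.4411 -0.0793  0.0539] F [-0.47  0.76  0.46] open 19.5
yaw 78.72 zaxis [-4.e-04 -0.e+00 -1.e+00]
d [-0.013 -0.002  0.016] turn [-0.004  0.001  0.003]
```

>>> servo_tool:
  deltas:
    - {"dx": 0,"dy": 0,"dz": -0.4,"ax": 0,"ay": 0,"az": 0,"hand": 10}
    - {"dx": 0,"dy": 0,"dz": -0.9,"ax": 0,"ay": 0,"az": 0,"hand": 10}
    - {"dx": 0,"dy": 0,"dz": -1.3,"ax": 0,"ay": 0,"az": 0,"hand": 10}
    - {"dx": 0,"dy": 0,"dz": -1.3,"ax": 0,"ay": 0,"az": 0,"hand": 10}

```text
clock: 4.32
tool_pos: [0.4422, -0.0796, 0.1329]
eef_rot: [0.774, 0.634, 0.001, 0.001]
contact_force: [0.6, 0.3, -3.1]
opening: 0.22
```

```bash
python3 goto.py 0.6632 -0.1923 0.11 99.75
```

```text
t 4.325 pos [ 0.4422 -0.0796  0.1329] F [ 0.59  0.29 -3.14] open 19.4
yaw 78.63 zaxis [ 3.1e-03  4.0e-04 -1.0e+00]
d [-1.115  3.981  0.392] turn [ 0.029 -0.004 -3.52 ]
```

>>> servo_tool:
  deltas:
    - {"dx": -0.4,"dy": 0.4,"dz": 0,"ax": 0,"ay": 0,"az": -0.3,"hand": 10}
    - {"dx": -0.8,"dy": 1.0,"dz": 0,"ax": 0,"ay": 0,"az": -0.8,"hand": 10}
    - {"dx": -1.1,"dy": 1.7,"dz": 0,"ax": 0,"ay": 0,"az": -1.4,"hand": 10}
    - {"dx": -1.12,"dy": 2.4,"dz": 0.1,"ax": 0,"ay": 0,"az": -2.1,"hand": 10}
    - {"dx": -1.12,"dy": 3.1,"dz": 0.2,"ax": 0,"ay": 0,"az": -2.8,"hand": 10}
    - {"dx": -1.12,"dy": 3.7,"dz": 0.3,"ax": 0,"ay": 0,"az": -3.3,"hand": 10}
    - {"dx": -1.12,"dy": 3.98,"dz": 0.4,"ax": 0,"ay": 0,"az": -3.52,"hand": 10}
    - {"dx": -1.12,"dy": 3.98,"dz": 0.4,"ax": 0,"ay": 0,"az": -3.52,"hand": 10}
    - {"dx": -1.12,"dy": 3.98,"dz": 0.4,"ax": 0,"ay": 0,"az": -3.52,"hand": 10}

```text
clock: 5.45
tool_pos: [0.661, -0.1916, 0.1067]
eef_rot: [0.644, 0.765, -0.001, -0.001]
contact_force: [-0.2, -0.1, -2.2]
opening: 0.221
```

```bash
python3 goto.py 0.6632 -0.1923 0.047 99.75; python3 w.py w2; python3 - <<'E'
from h import *
from plant import r
P=np.load('pics/w2P.npy'); s=r.get_state()
th=np.deg2rad(99.75);u=np.array([np.cos(th),np.sin(th)]); v=np.array([-u[1],u[0]]); O=np.array([.6195,.062])-.05*u
a=(P[:,:,:2]-O)@u*1000; b=(P[:,:,:2]-O)@v*1000; z=P[:,:,2]
def f(nm,mk):
  if mk.sum()>5: print(nm,mk.sum(),np.percentile(a[mk],[0,2,50,98,100]).round(1),np.percentile(b[mk],[0,2,50,98,100]).round(1),np.median(z[mk]).round(4))
ztop=s['tool_pos'][2]-.004
tp=(s['tool_pos'][:2]-O); print('tcp a,b',tp@u*1000,tp@v*1000)
for i in range(-200,-80,20): f('bar%d'%i,(a>i)&(a<i+20)&(abs(b)<25)&(z>ztop-.005)&(z<ztop+.005))
f('shoetop',(abs(b)<30)&(z>.054)&(z<.062)&(a<-21)&(a>-95))
f('railL',(b>20)&(b<45)&(z>.014)&(z<.021)&(a<-21)&(a>-115))
f('railR',(b<-20)&(b>-45)&(z>.014)&(z<.021)&(a<-21)&(a>-115))
f('roof',(abs(b)<60)&(z>.088)&(z<.097)&(a>-30))
E
```

```text
t 5.45 pos [ 0.661  -0.1916  0.1067] F [-0.18 -0.11 -2.16] open 19.5
yaw 99.86 zaxis [-2.6e-03 -6.0e-04 -1.0e+00]
d [-0.018  0.036  0.995] turn [-0.026  0.002  0.019]
tcp a,b -207.064460366762 1.9154691908717543
bar-200 3404 [-200.  -199.5 -193.8 -180.5 -180. ] [-24.2 -21.6   0.8  22.9  25. ] 0.1033
bar-180 2784 [-180.  -179.5 -169.6 -160.3 -160. ] [-8.9 -8.4  1.1 10.6 11.1] 0.1033
bar-160 3217 [-160.  -159.5 -149.6 -140.4 -140. ] [-8.9 -8.4  1.1 10.7 11.2] 0.1032
bar-140 3736 [-140.  -139.6 -129.7 -120.3 -120. ] [-9.  -8.3  1.2 10.7 11.3] 0.1032
bar-120 3042 [-120.  -119.7 -112.8 -106.2 -105.8] [-9.1 -8.5  1.2 11.  11.5] 0.1033
shoetop 1724 [-81.4 -81.1 -79.3 -76.8 -76.4] [-25.3 -23.8  -0.7  23.5  24.7] 0.0582
railL 2307 [-111.9 -110.9  -88.8  -66.9  -65.7] [20.2 26.3 33.  39.  39.7] 0.0175
railR 2331 [-112.2 -111.3  -89.6  -66.9  -65.4] [-40.  -39.2 -33.1 -26.4 -20.1] 0.0175
```

View pics/w2.png

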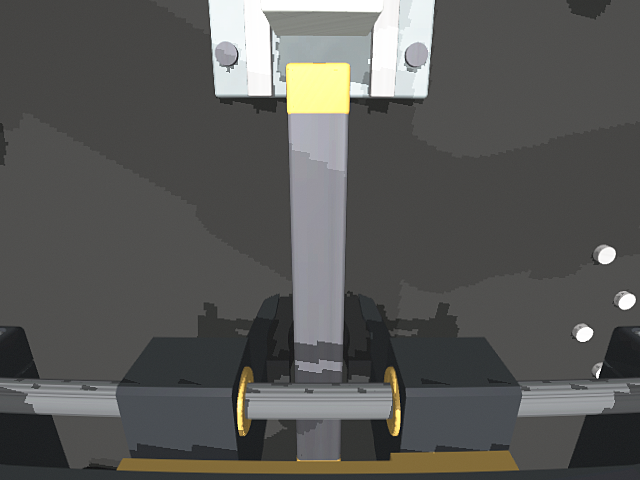

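The wrist view shows the bar centred between the rails, with its brass tip at (318,65) about 24 mm short of the shoe face. I'll lower it now.

>>> servo_tool:
  deltas:
    - {"dx": 0,"dy": 0.02,"dz": 0.4,"ax": 0,"ay": 0,"az": 0,"hand": 10}
    - {"dx": 0,"dy": 0.02,"dz": 0.8,"ax": 0,"ay": 0,"az": 0,"hand": 10}
    - {"dx": 0,"dy": 0.02,"dz": 0.98,"ax": 0,"ay": 0,"az": 0,"hand": 10}
    - {"dx": 0,"dy": 0.02,"dz": 0.98,"ax": 0,"ay": 0,"az": 0,"hand": 10}
    - {"dx": 0,"dy": 0.02,"dz": 0.98,"ax": 0,"ay": 0,"az": 0,"hand": 10}

```text
clock: 6.12
tool_pos: [0.6641, -0.1916, 0.0497]
eef_rot: [0.644, 0.765, 0.0, 0.0]
contact_force: [1.0, -0.7, -1.9]
opening: 0.22
```

```bash
cat > c.py <<'E'
from h import *
from plant import r
s=r.get_state()
th=np.deg2rad(99.75);u=np.array([np.cos(th),np.sin(th)]); v=np.array([-u[1],u[0]]); O=np.array([.6195,.062])-.05*u
tp=s['tool_pos'][:2]-O; F=s['contact_force']; M=R.from_quat(s['eef_rot']).as_matrix()
print('t',round(s['clock'],2),'front',(tp@u*1000+101.4).round(1),'b',(tp@v*1000).round(1),'z',s['tool_pos'][2].round(4),'yaw',np.rad2deg(np.arctan2(M[1,0],M[0,0])).round(2),'Fu',(F[:2]@u).round(2),'Fv',(F[:2]@v).round(2),'Fz',F[2].round(2),'M',s['moment'].round(2),'open',round(s['opening']*88.1,1))
E
python3 c.py
```

```text
t 6.12 front -106.1 b -1.0 z 0.0497 yaw 99.83 Fu -0.83 Fv -0.91 Fz -1.86 M [-0.06 -0.11  0.01] open 19.4
```

>>> servo_tool:
  deltas:
    - {"dx": 0.15,"dy": 0,"dz": 0.03,"ax": 0,"ay": 0,"az": 0,"hand": 10}
    - {"dx": 0.3,"dy": 0,"dz": 0.03,"ax": 0,"ay": 0,"az": 0,"hand": 10}
    - {"dx": 0.35,"dy": 0,"dz": 0.03,"ax": 0,"ay": 0,"az": 0,"hand": 10}
    - {"dx": 0.4,"dy": 0,"dz": 0.03,"ax": 0,"ay": 0,"az": 0,"hand": 10}
    - {"dx": 0.45,"dy": 0,"dz": 0.03,"ax": 0,"ay": 0,"az": 0,"hand": 10}

```text
clock: 6.75
tool_pos: [0.659, -0.1662, 0.0474]
eef_rot: [0.644, 0.765, -0.001, 0.001]
contact_force: [1.6, -4.0, -2.5]
opening: 0.224
```

```bash
python3 c.py
```

```text
t 6.75 front -80.2 b -0.3 z 0.0474 yaw 99.8 Fu -4.2 Fv -0.9 Fz -2.54 M [-0.85 -0.31  0.03] open 19.7
```

>>> servo_tool:
  deltas:
    - {"dx": 0.08,"dy": 0,"dz": 0,"ax": 0,"ay": 0,"az": 0,"hand": 10}
    - {"dx": 0.16,"dy": 0,"dz": 0,"ax": 0,"ay": 0,"az": 0,"hand": 10}
    - {"dx": 0.24,"dy": 0,"dz": 0,"ax": 0,"ay": 0,"az": 0,"hand": 10}
    - {"dx": 0.24,"dy": 0,"dz": 0,"ax": 0,"ay": 0,"az": 0,"hand": 10}
    - {"dx": 0.32,"dy": 0,"dz": 0,"ax": 0,"ay": 0,"az": 0,"hand": 10}
    - {"dx": 0.4,"dy": 0,"dz": 0,"ax": 0,"ay": 0,"az": 0,"hand": 10}
    - {"dx": 0.48,"dy": 0,"dz": 0,"ax": 0,"ay": 0,"az": 0,"hand": 10}
    - {"dx": 0.48,"dy": 0,"dz": 0,"ax": 0,"ay": 0,"az": 0,"hand": 10}

```text
clock: 7.75
tool_pos: [0.6538, -0.1351, 0.0473]
eef_rot: [0.643, 0.766, 0.001, -0.001]
contact_force: [0.2, -1.8, -1.8]
opening: 0.222
```

```bash
python3 c.py
```

```text
t 7.75 front -48.7 b -0.4 z 0.0473 yaw 99.91 Fu -1.83 Fv 0.14 Fz -1.8 M [-0.41 -0.2   0.01] open 19.6
```

>>> servo_tool:
  deltas:
    - {"dx": 0.07,"dy": 0,"dz": 0,"ax": 0,"ay": 0,"az": 0,"hand": 10}
    - {"dx": 0.14,"dy": 0,"dz": 0,"ax": 0,"ay": 0,"az": 0,"hand": 10}
    - {"dx": 0.21,"dy": 0,"dz": 0,"ax": 0,"ay": 0,"az": 0,"hand": 10}
    - {"dx": 0.21,"dy": 0,"dz": 0,"ax": 0,"ay": 0,"az": 0,"hand": 10}
    - {"dx": 0.28,"dy": 0,"dz": 0,"ax": 0,"ay": 0,"az": 0,"hand": 10}
    - {"dx": 0.35,"dy": 0,"dz": 0,"ax": 0,"ay": 0,"az": 0,"hand": 10}
    - {"dx": 0.42,"dy": 0,"dz": 0,"ax": 0,"ay": 0,"az": 0,"hand": 10}

```text
clock: 8.62
tool_pos: [0.6496, -0.1117, 0.0474]
eef_rot: [0.644, 0.765, -0.0, 0.0]
contact_force: [-0.2, -3.7, -1.9]
opening: 0.223
```

```bash
python3 c.py; python3 w.py w3
```

```text
t 8.62 front -24.9 b -0.3 z 0.0474 yaw 99.83 Fu -3.59 Fv 0.8 Fz -1.88 M [-0.9  -0.29 -0.02] open 19.6
```

View pics/w3.png

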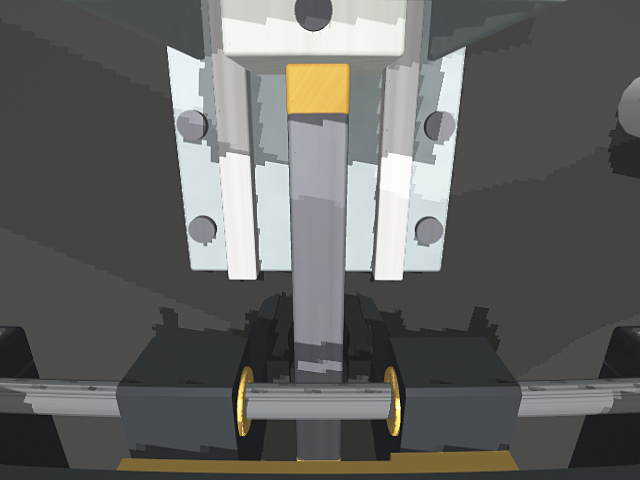

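The wrist view shows the tip flush on the shoe face at (318,63), centred between the rails and not slipping. From here I'll use small taps and check the force after each.

>>> servo_tool:
  deltas:
    - {"dx": 0.05,"dy": 0,"dz": 0,"ax": 0,"ay": 0,"az": 0,"hand": 10}
    - {"dx": 0.1,"dy": 0,"dz": 0,"ax": 0,"ay": 0,"az": 0,"hand": 10}
    - {"dx": 0.1,"dy": 0,"dz": 0,"ax": 0,"ay": 0,"az": 0,"hand": 10}

```text
clock: 9.05
tool_pos: [0.6486, -0.1052, 0.0474]
eef_rot: [0.644, 0.765, 0.0, -0.0]
contact_force: [0.4, -3.3, -2.5]
opening: 0.22
```

```bash
python3 c.py
```

```text
t 9.05 front -18.3 b -0.3 z 0.0474 yaw 99.87 Fu -3.34 Fv 0.16 Fz -2.49 M [-0.63 -0.22  0.01] open 19.3
```

>>> servo_tool:
  deltas:
    - {"dx": 0.03,"dy": 0,"dz": 0,"ax": 0,"ay": 0,"az": 0,"hand": 10}
    - {"dx": 0.05,"dy": 0,"dz": 0,"ax": 0,"ay": 0,"az": 0,"hand": 10}
    - {"dx": 0.05,"dy": 0,"dz": 0,"ax": 0,"ay": 0,"az": 0,"hand": 10}

```text
clock: 9.43
tool_pos: [0.6481, -0.1029, 0.0474]
eef_rot: [0.644, 0.765, 0.0, -0.0]
contact_force: [-0.1, -3.7, -2.7]
opening: 0.22
```

```bash
python3 c.py
```

```text
t 9.43 front -16.0 b -0.3 z 0.0474 yaw 99.84 Fu -3.66 Fv 0.76 Fz -2.72 M [-0.81 -0.19 -0.02] open 19.4
```

>>> servo_tool:
  deltas:
    - {"dx": 0.03,"dy": 0,"dz": 0,"ax": 0,"ay": 0,"az": 0,"hand": 10}
    - {"dx": 0.06,"dy": 0,"dz": 0,"ax": 0,"ay": 0,"az": 0,"hand": 10}
    - {"dx": 0.06,"dy": 0,"dz": 0,"ax": 0,"ay": 0,"az": 0,"hand": 10}

```text
clock: 9.8
tool_pos: [0.6475, -0.0989, 0.0474]
eef_rot: [0.644, 0.765, 0.0, -0.0]
contact_force: [-0.5, -3.2, -1.6]
opening: 0.221
```

>>> servo_tool:
  deltas:
    - {"dx": 0.03,"dy": 0,"dz": 0,"ax": 0,"ay": 0,"az": 0,"hand": 10}
    - {"dx": 0.06,"dy": 0,"dz": 0,"ax": 0,"ay": 0,"az": 0,"hand": 10}
    - {"dx": 0.06,"dy": 0,"dz": 0,"ax": 0,"ay": 0,"az": 0,"hand": 10}

```text
clock: 10.18
tool_pos: [0.6469, -0.0955, 0.0474]
eef_rot: [0.644, 0.765, 0.0, -0.0]
contact_force: [0.4, -3.6, -2.3]
opening: 0.225
```

>>> servo_tool:
  deltas:
    - {"dx": 0.03,"dy": 0,"dz": 0,"ax": 0,"ay": 0,"az": 0,"hand": 10}
    - {"dx": 0.06,"dy": 0,"dz": 0,"ax": 0,"ay": 0,"az": 0,"hand": 10}
    - {"dx": 0.06,"dy": 0,"dz": 0,"ax": 0,"ay": 0,"az": 0,"hand": 10}

```text
clock: 10.55
tool_pos: [0.6463, -0.0919, 0.0474]
eef_rot: [0.644, 0.765, 0.0, -0.0]
contact_force: [-0.3, -3.4, -2.9]
opening: 0.22
```

>>> servo_tool:
  deltas:
    - {"dx": 0.03,"dy": 0,"dz": 0,"ax": 0,"ay": 0,"az": 0,"hand": 10}
    - {"dx": 0.06,"dy": 0,"dz": 0,"ax": 0,"ay": 0,"az": 0,"hand": 10}
    - {"dx": 0.06,"dy": 0,"dz": 0,"ax": 0,"ay": 0,"az": 0,"hand": 10}

```text
clock: 10.92
tool_pos: [0.6457, -0.0884, 0.0474]
eef_rot: [0.644, 0.765, 0.0, -0.0]
contact_force: [0.8, -3.8, -2.2]
opening: 0.221
```

>>> servo_tool:
  deltas:
    - {"dx": 0.03,"dy": 0,"dz": 0,"ax": 0,"ay": 0,"az": 0,"hand": 10}
    - {"dx": 0.06,"dy": 0,"dz": 0,"ax": 0,"ay": 0,"az": 0,"hand": 10}
    - {"dx": 0.06,"dy": 0,"dz": 0,"ax": 0,"ay": 0,"az": 0,"hand": 10}

```text
clock: 11.3
tool_pos: [0.645, -0.0848, 0.0474]
eef_rot: [0.644, 0.765, 0.0, -0.0]
contact_force: [0.2, -3.9, -2.6]
opening: 0.224
```

>>> servo_tool:
  deltas:
    - {"dx": 0.03,"dy": 0,"dz": 0,"ax": 0,"ay": 0,"az": 0,"hand": 10}
    - {"dx": 0.06,"dy": 0,"dz": 0,"ax": 0,"ay": 0,"az": 0,"hand": 10}
    - {"dx": 0.06,"dy": 0,"dz": 0,"ax": 0,"ay": 0,"az": 0,"hand": 10}

```text
clock: 11.68
tool_pos: [0.6444, -0.0813, 0.0474]
eef_rot: [0.644, 0.765, 0.0, -0.0]
contact_force: [1.1, -3.3, -3.4]
opening: 0.224
```

>>> servo_tool:
  deltas:
    - {"dx": 0.03,"dy": 0,"dz": 0,"ax": 0,"ay": 0,"az": 0,"hand": 10}
    - {"dx": 0.06,"dy": 0,"dz": 0,"ax": 0,"ay": 0,"az": 0,"hand": 10}
    - {"dx": 0.06,"dy": 0,"dz": 0,"ax": 0,"ay": 0,"az": 0,"hand": 10}

```text
clock: 12.05
tool_pos: [0.6438, -0.0777, 0.0474]
eef_rot: [0.644, 0.765, 0.0, -0.0]
contact_force: [0.4, -3.6, -2.0]
opening: 0.223
```

>>> servo_tool:
  deltas:
    - {"dx": 0.03,"dy": 0,"dz": 0,"ax": 0,"ay": 0,"az": 0,"hand": 10}
    - {"dx": 0.06,"dy": 0,"dz": 0,"ax": 0,"ay": 0,"az": 0,"hand": 10}
    - {"dx": 0.06,"dy": 0,"dz": 0,"ax": 0,"ay": 0,"az": 0,"hand": 10}

```text
clock: 12.42
tool_pos: [0.6432, -0.0745, 0.0474]
eef_rot: [0.644, 0.765, -0.0, -0.0]
contact_force: [0.5, -3.0, -1.6]
opening: 0.222
```

>>> servo_tool:
  deltas:
    - {"dx": 0.03,"dy": 0,"dz": 0,"ax": 0,"ay": 0,"az": 0,"hand": 10}
    - {"dx": 0.05,"dy": 0,"dz": 0,"ax": 0,"ay": 0,"az": 0,"hand": 10}
    - {"dx": 0.05,"dy": 0,"dz": 0,"ax": 0,"ay": 0,"az": 0,"hand": 10}

```text
clock: 12.8
tool_pos: [0.6428, -0.074, 0.0474]
eef_rot: [0.644, 0.765, -0.001, 0.001]
contact_force: [0.1, -7.5, -1.8]
opening: 0.224
```

The force jumped to 7.5 N and the motion stopped. I'll hold to confirm.

>>> servo_tool:
  deltas:
    - {"dx": 0,"dy": 0,"dz": 0,"ax": 0,"ay": 0,"az": 0,"hand": 10}
    - {"dx": 0,"dy": 0,"dz": 0,"ax": 0,"ay": 0,"az": 0,"hand": 10}

```text
clock: 13.05
tool_pos: [0.6428, -0.074, 0.0474]
eef_rot: [0.645, 0.765, -0.001, 0.001]
contact_force: [0.3, -8.2, -2.3]
opening: 0.225
```

```bash
python3 c.py
```

```text
t 13.05 front 13.4 b 0.0 z 0.0474 yaw 99.74 Fu -8.17 Fv 1.08 Fz -2.3 M [-1.48 -0.3   0.02] open 19.8
```

One more gentle tap, to check that the force rises without travel.

>>> servo_tool:
  deltas:
    - {"dx": 0.02,"dy": 0,"dz": 0,"ax": 0,"ay": 0,"az": 0,"hand": 10}
    - {"dx": 0.03,"dy": 0,"dz": 0,"ax": 0,"ay": 0,"az": 0,"hand": 10}
    - {"dx": 0.03,"dy": 0,"dz": 0,"ax": 0,"ay": 0,"az": 0,"hand": 10}

```text
clock: 13.42
tool_pos: [0.6426, -0.0737, 0.0474]
eef_rot: [0.645, 0.764, -0.002, 0.002]
contact_force: [1.8, -9.2, -1.3]
opening: 0.224
```

```bash
python3 c.py;python3 w.py w4
```

```text
t 13.43 front 13.7 b 0.2 z 0.0474 yaw 99.69 Fu -9.41 Fv -0.21 Fz -1.25 M [-1.95 -0.4  -0.03] open 19.7
```

View pics/w4.png

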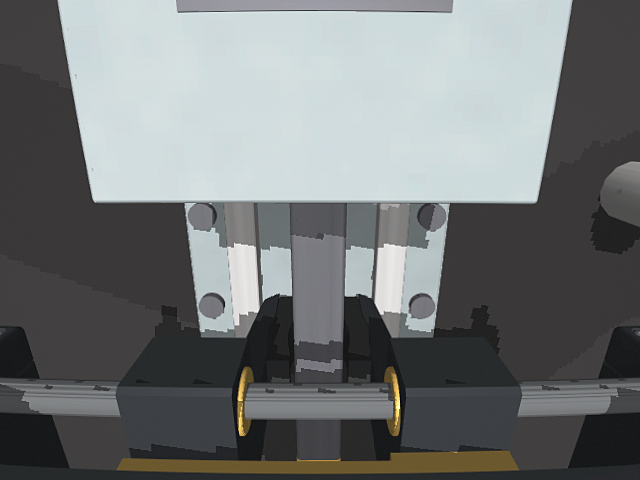

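The stop is found: the force rose to 9.4 N with only 0.3 mm of travel, which matches the rubber. The bar runs straight under the guard (mouth edge at y≈202). I'll withdraw now.

>>> servo_tool:
  deltas:
    - {"dx": -0.1,"dy": 0,"dz": 0,"ax": 0,"ay": 0,"az": 0,"hand": 10}
    - {"dx": -0.3,"dy": 0,"dz": 0,"ax": 0,"ay": 0,"az": 0,"hand": 10}
    - {"dx": -0.6,"dy": 0,"dz": 0,"ax": 0,"ay": 0,"az": 0,"hand": 10}
    - {"dx": -1.0,"dy": 0,"dz": 0,"ax": 0,"ay": 0,"az": 0,"hand": 10}
    - {"dx": -1.4,"dy": 0,"dz": 0,"ax": 0,"ay": 0,"az": 0,"hand": 10}
    - {"dx": -1.8,"dy": 0,"dz": 0,"ax": 0,"ay": 0,"az": 0,"hand": 10}
    - {"dx": -2.0,"dy": 0,"dz": -0.3,"ax": 0,"ay": 0,"az": 0,"hand": 10}
    - {"dx": -2.0,"dy": 0,"dz": -0.8,"ax": 0,"ay": 0,"az": 0,"hand": 10}
    - {"dx": -2.0,"dy": 0,"dz": -1.4,"ax": 0,"ay": 0,"az": 0,"hand": 10}
    - {"dx": -2.0,"dy": 0,"dz": -1.4,"ax": 0,"ay": 0,"az": 0,"hand": 10}

```text
clock: 14.72
tool_pos: [0.6655, -0.1875, 0.1358]
eef_rot: [0.644, 0.765, 0.003, 0.003]
contact_force: [0.6, 0.3, -1.5]
opening: 0.224
```

```bash
python3 c.py; python3 goto.py 0.4411 -0.0793 0.13 78.72; for c in scene side; do python3 w.py m_$c $c; done; python3 - <<'E'
import cv2
a=cv2.imread('pics/m_scene.png')[215:335,305:415];b=cv2.imread('pics/m_side.png')[185:310,320:420]
a=cv2.resize(a,(440,480));b=cv2.resize(b,(360,480));cv2.imwrite('pics/m.png',cv2.hconcat([a,b]))
E
```

```text
t 14.72 front -102.2 b -3.1 z 0.1358 yaw 99.85 Fu 0.19 Fv -0.61 Fz -1.51 M [-0.03 -0.17  0.03] open 19.8
t 14.725 pos [ 0.6655 -0.1875  0.1358] F [ 0.57  0.29 -1.51] open 19.8
yaw 99.85 zaxis [ 7.6e-03  5.0e-04 -1.0e+00]
d [ 2.416 -3.377  0.069] turn [ 0.073 -0.006  3.521]
```

View pics/m.png

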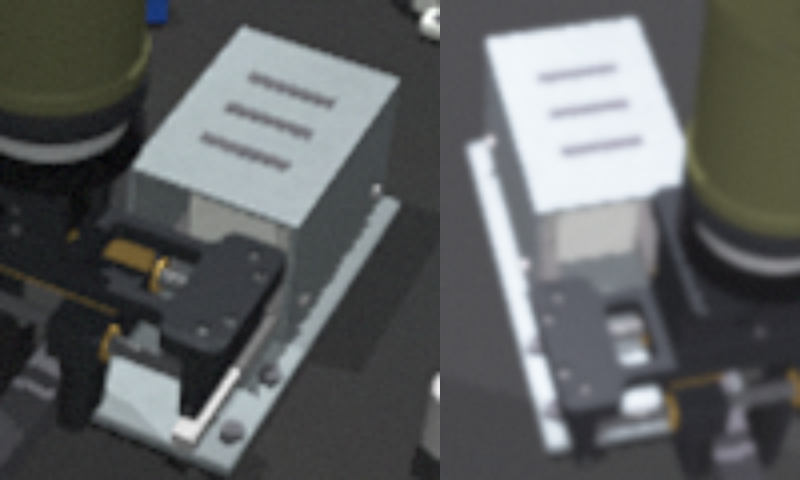

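>>> servo_tool:
  deltas:
    - {"dx": 0.15,"dy": -0.3,"dz": 0,"ax": 0,"ay": 0,"az": 0.3,"hand": 10}
    - {"dx": 0.5,"dy": -0.8,"dz": 0,"ax": 0,"ay": 0,"az": 0.8,"hand": 10}
    - {"dx": 0.9,"dy": -1.4,"dz": 0,"ax": 0,"ay": 0,"az": 1.4,"hand": 10}
    - {"dx": 1.4,"dy": -2.0,"dz": 0,"ax": 0,"ay": 0,"az": 2.1,"hand": 10}
    - {"dx": 1.9,"dy": -2.6,"dz": 0,"ax": 0,"ay": 0,"az": 2.8,"hand": 10}
    - {"dx": 2.3,"dy": -3.1,"dz": 0,"ax": 0,"ay": 0,"az": 3.3,"hand": 10}
    - {"dx": 2.42,"dy": -3.38,"dz": 0,"ax": 0,"ay": 0,"az": 3.52,"hand": 10}
    - {"dx": 2.42,"dy": -3.38,"dz": 0,"ax": 0,"ay": 0,"az": 3.52,"hand": 10}
    - {"dx": 2.42,"dy": -3.38,"dz": 0,"ax": 0,"ay": 0,"az": 3.52,"hand": 10}
    - {"dx": 2.42,"dy": -3.38,"dz": 0,"ax": 0,"ay": 0,"az": 3.52,"hand": 10}

```text
clock: 16.08
tool_pos: [0.4394, -0.08, 0.1311]
eef_rot: [0.774, 0.634, 0.0, 0.0]
contact_force: [-0.3, -0.7, -2.7]
opening: 0.224
```

```bash
python3 goto.py 0.4411 -0.0793 0.08 78.72;python3 w.py w5; python3 - <<'E'
from h import *
from plant import r
s=r.get_state();P=np.load('pics/w5P.npy')
th=np.deg2rad(78.7);u=np.array([np.cos(th),np.sin(th)]); v=np.array([-u[1],u[0]]); O=np.array([.443,-.069])
a=(P[:,:,:2]-O)@u*1000; b=(P[:,:,:2]-O)@v*1000; z=P[:,:,2]; zt=s['tool_pos'][2]-.004
tp=s['tool_pos'][:2]-O; print('tcp',tp@u*1000,tp@v*1000)
for nm,mk in [('bar%d'%i,(a>i)&(a<i+20)&(abs(b)<25)&(z>zt-.006)&(z<zt+.006)) for i in range(0,100,20)]+[('farlips',(a>30)&(a<80)&(abs(b)<40)&(z>.037)&(z<.044))]:
  if mk.sum()>5: print(nm,mk.sum(),np.percentile(a[mk],[0,2,98,100]).round(1),np.percentile(b[mk],[0,2,98,100]).round(1),np.median(z[mk]).round(4))
E
```

```text
t 16.075 pos [ 0.4394 -0.08    0.1311] F [-0.33 -0.67 -2.73] open 19.7
yaw 78.66 zaxis [ 1.e-03  3.e-04 -1.e+00]
d [0.017 0.025 0.852] turn [ 0.009 -0.005 -0.01 ]
tcp -11.581543615022948 1.5932582699390765
bar0 2573 [ 0.   0.1 19.6 20. ] [-24.2  -9.3  18.5  25. ] 0.1279
bar20 2877 [20.  20.4 39.6 40. ] [-9.5 -9.  10.1 10.5] 0.1278
bar40 3354 [40.  40.3 59.6 60. ] [-9.5 -9.  10.  10.6] 0.1278
bar60 3850 [60.  60.6 79.5 80. ] [-9.7 -9.1 10.1 10.8] 0.1278
bar80 2180 [80.  80.1 89.8 90. ] [-9.8 -9.3 10.2 10.7] 0.1278
farlips 829 [42.3 42.5 58.  58.1] [-24.1 -23.5  25.8  26.3] 0.0406
```

View pics/w5.png

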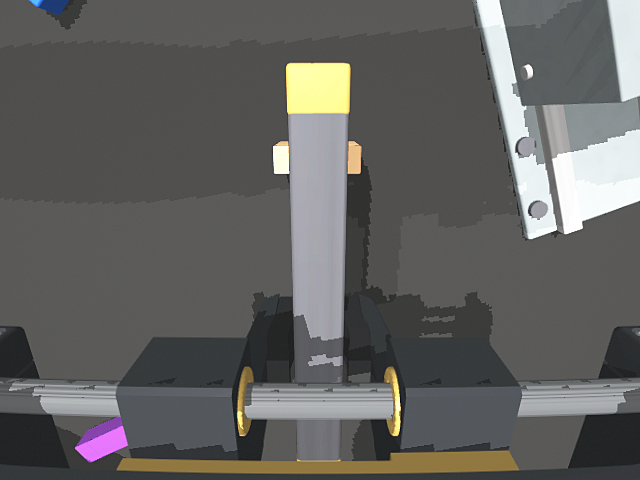

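The wrist view shows the bar above the rest, parallel and centred between the lips to within about 0.5 mm, with its tip at (318,63) and the far saddle at (316,158). Lowering now.

>>> servo_tool:
  deltas:
    - {"dx": -0.05,"dy": 0,"dz": 0.4,"ax": 0,"ay": 0,"az": 0,"hand": 10}
    - {"dx": -0.05,"dy": 0,"dz": 0.8,"ax": 0,"ay": 0,"az": 0,"hand": 10}
    - {"dx": -0.05,"dy": 0,"dz": 1.1,"ax": 0,"ay": 0,"az": 0,"hand": 10}
    - {"dx": -0.05,"dy": 0,"dz": 1.2,"ax": 0,"ay": 0,"az": 0,"hand": 10}
    - {"dx": -0.05,"dy": 0,"dz": 1.24,"ax": 0,"ay": 0,"az": 0,"hand": 10}
    - {"dx": -0.05,"dy": 0,"dz": 1.24,"ax": 0,"ay": 0,"az": 0,"hand": 10}

```text
clock: 16.88
tool_pos: [0.4381, -0.0827, 0.0569]
eef_rot: [0.773, 0.634, 0.0, 0.0]
contact_force: [-1.2, 0.1, -1.8]
opening: 0.22
```

```bash
python3 goto.py 0.4411 -0.0793 0.0539 78.72
```

```text
t 16.875 pos [ 0.4381 -0.0827  0.0569] F [-1.2   0.11 -1.83] open 19.4
yaw 78.71 zaxis [ 5.e-04  0.e+00 -1.e+00]
d [0.066 0.038 0.05 ] turn [ 0.004 -0.001 -0.001]
```

>>> servo_tool:
  deltas:
    - {"dx": 0,"dy": 0.03,"dz": 0.02,"ax": 0,"ay": 0,"az": 0,"hand": 10}
    - {"dx": 0,"dy": 0.03,"dz": 0.05,"ax": 0,"ay": 0,"az": 0,"hand": 10}
    - {"dx": 0,"dy": 0.03,"dz": 0.05,"ax": 0,"ay": 0,"az": 0,"hand": 10}

```text
clock: 17.25
tool_pos: [0.4396, -0.0832, 0.054]
eef_rot: [0.773, 0.634, 0.0, 0.0]
contact_force: [0.1, -0.7, -2.4]
opening: 0.222
```

```bash
python3 goto.py 0.4411 -0.0793 0.0539 78.72
```

```text
t 17.25 pos [ 0.4396 -0.0832  0.054 ] F [ 0.11 -0.66 -2.36] open 19.5
yaw 78.7 zaxis [ 3.e-04 -0.e+00 -1.e+00]
d [0.068 0.012 0.002] turn [ 0.003 -0.    -0.003]
```

>>> servo_tool:
  deltas:
    - {"dx": 0,"dy": 0.01,"dz": 0.015,"ax": 0,"ay": 0,"az": 0,"hand": 10}
    - {"dx": 0,"dy": 0.01,"dz": 0.02,"ax": 0,"ay": 0,"az": 0,"hand": 10}

```text
clock: 17.5
tool_pos: [0.4396, -0.0831, 0.0539]
eef_rot: [0.773, 0.634, 0.0, 0.0]
contact_force: [-2.6, 0.9, 16.4]
opening: 0.223
```

The bar is on the notch floor. I'll ease off and open.

>>> servo_tool:
  deltas:
    - {"dx": 0,"dy": 0,"dz": -0.015,"ax": 0,"ay": 0,"az": 0,"hand": 10}
    - {"dx": 0,"dy": 0,"dz": -0.015,"ax": 0,"ay": 0,"az": 0,"hand": 24}
    - {"dx": 0,"dy": 0,"dz": -0.015,"ax": 0,"ay": 0,"az": 0,"hand": 30}
    - {"dx": 0,"dy": 0,"dz": -0.015,"ax": 0,"ay": 0,"az": 0,"hand": 60}
    - {"dx": 0,"dy": 0,"dz": -0.015,"ax": 0,"ay": 0,"az": 0,"hand": 60}
    - {"dx": 0,"dy": 0,"dz": -0.015,"ax": 0,"ay": 0,"az": 0,"hand": 60}
    - {"dx": 0,"dy": 0,"dz": -0.015,"ax": 0,"ay": 0,"az": 0,"hand": 60}
    - {"dx": 0,"dy": 0,"dz": -0.015,"ax": 0,"ay": 0,"az": 0,"hand": 60}

```text
clock: 18.5
tool_pos: [0.4401, -0.0832, 0.0536]
eef_rot: [0.773, 0.634, -0.0, 0.0]
contact_force: [-0.6, -0.8, -0.2]
opening: 0.685
```

>>> servo_tool:
  deltas:
    - {"dx": 0,"dy": 0,"dz": -0.3,"ax": 0,"ay": 0,"az": 0,"hand": 60}
    - {"dx": 0,"dy": 0,"dz": -0.9,"ax": 0,"ay": 0,"az": 0,"hand": 60}
    - {"dx": 0,"dy": 0,"dz": -1.7,"ax": 0,"ay": 0,"az": 0,"hand": 60}
    - {"dx": 0,"dy": 0,"dz": -2.5,"ax": 0,"ay": 0,"az": 0,"hand": 60}
    - {"dx": -0.8,"dy": 0,"dz": -3,"ax": 0,"ay": 0,"az": 0,"hand": 60}
    - {"dx": -1.6,"dy": 0,"dz": -3,"ax": 0,"ay": 0,"az": 0,"hand": 60}
    - {"dx": -2.2,"dy": 0,"dz": -3,"ax": 0,"ay": 0,"az": 0,"hand": 60}
    - {"dx": -2.2,"dy": 0,"dz": -3,"ax": 0,"ay": 0,"az": 0,"hand": 60}

```text
clock: 19.5
tool_pos: [0.4126, -0.2157, 0.2332]
eef_rot: [0.775, 0.632, -0.001, -0.0]
contact_force: [-0.2, -0.1, -0.2]
opening: 0.677
```

```bash
for c in scene side wrist; do python3 w.py f_$c $c; done; python3 - <<'E'
from h import *
import cv2
th=np.deg2rad(78.7);u=np.array([np.cos(th),np.sin(th)]); v=np.array([-u[1],u[0]]); O=np.array([.443,-.069])
t2=np.deg2rad(99.75);u2=np.array([np.cos(t2),np.sin(t2)]); v2=np.array([-u2[1],u2[0]]); O2=np.array([.6195,.062])-.05*u2
for c in ['scene','side','wrist']:
  P=np.load(f'pics/f_{c}P.npy'); z=P[:,:,2]
  a=(P[:,:,:2]-O)@u*1000; b=(P[:,:,:2]-O)@v*1000
  a2=(P[:,:,:2]-O2)@u2*1000; b2=(P[:,:,:2]-O2)@v2*1000
  for nm,A,B,mk in [('bar',a,b,(abs(a)<110)&(abs(b)<14)&(z>.046)&(z<.056)),('shoeface',a2,b2,(a2<40)&(a2>-15)&(abs(b2)<22)&(z>.02)&(z<.055)),('roof',a2,b2,(abs(b2)<60)&(z>.088)&(z<.097)&(a2>-40)&(a2<140))]:
    if mk.sum()>5: print(c,nm,mk.sum(),np.percentile(A[mk],[0,2,50,98,100]).round(1),np.percentile(B[mk],[0,2,98,100]).round(1),np.median(z[mk]).round(4))
E
python3 goto.py .4 -.2 .2 78
```

```text
scene bar 612 [-94.4 -92.2  -9.7  82.   87.8] [-13.8 -12.8   8.4   9.8] 0.0511
scene shoeface 229 [ 8.3 10.1 13.2 15.9 17.5] [-22.  -20.8  21.5  21.8] 0.038
scene roof 1924 [-22.  -19.5  43.4 116.5 121.8] [-50.1 -48.1  45.   48.2] 0.0934
side bar 352 [-95.7 -94.5 -59.6   2.6   6.8] [-10.6 -10.3   9.2  10.6] 0.0504
side shoeface 194 [10.3 10.7 12.9 15.1 15.7] [-21.9 -20.8  21.   21.5] 0.0368
side roof 2041 [-21.9 -19.1  43.  116.  121.3] [-45.8 -43.4  47.6  49. ] 0.0931
wrist bar 4145 [-93.2 -90.7 -31.9  18.1  20.3] [-11.2 -10.8   8.6   9.1] 0.0505
t 19.65 pos [ 0.4143 -0.2116  0.2337] F [0.07 0.06 0.47] open 59.9
yaw 78.79 zaxis [ 2.e-04  6.e-04 -1.e+00]
d [ 0.142 -0.272  0.562] turn [ 0.001 -0.006  0.132]
```

View pics/f_scene.png

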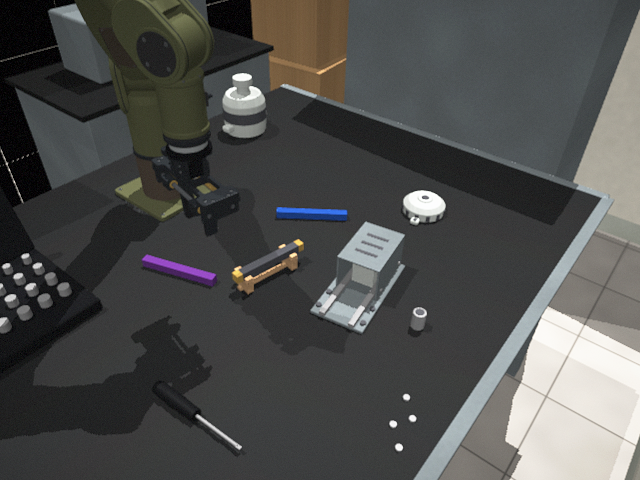

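View pics/f_wrist.png

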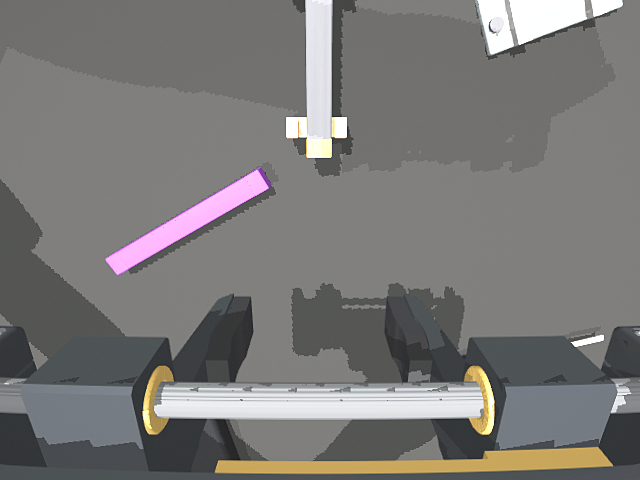

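The scene view shows the bar lying in its rest at (268,263) and the shoe inside the guard with its face at about x=13 mm. The bystanders haven't moved. Handing in.

```bash
python3 -c "
from plant import r
print(r.finish_job())"
```

```text
the job is handed in; nothing more can be done
None
```

I pushed the shoe home against the hidden stop with the far end of the bar, laid the bar back in its rest and let go. I handed the job in at about 20 s.

- **Stop:** I slid the shoe most of the way in short pushes, then used taps of about 3.5 mm. The drag was about 3–4 N. At a near-face position of about x = +13 mm the force rose to 7.5–8.2 N and the shoe stopped moving. One more gentle tap gave 9.4 N with only 0.3 mm of travel, which matches the rubber. The highest force I read while pushing was 9.4 N, against the 22 N limit.
- **Shoe afterwards:** with the bar withdrawn, both fixed cameras put the shoe face at x ≈ 13 mm, against 13.7 mm under load. It stayed home. The seat pin cannot be read from here, so this rests on force and position only.
- **Bar:** it lies flat and parallel between the lips, with its top 50.5 mm up. I put it back about 4 mm nearer the rest's middle, because it started about 10 mm off centre along the rest. As I lowered it, the floor contact briefly read 16 N, so I eased off before opening.
- **Bystanders:** they look unmoved in the last scene picture; I did not re-measure them.

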